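# Couple the grease coupler to a bearing's tilted nipple and hold it

### The arm

A 6-joint arm with a two-finger parallel gripper is mounted at the origin on a cart in front of the work surface, level with it; the furniture and walls round the work are solid. World frame = base frame: x ahead of the robot, y to its left, z up, the work surface at z = 0. Lengths are in m, angles in rad, forces in N, time in s.
With the tool pointing down it reaches from about 0.375 to 0.925 m from the base axis. Payload 5.7 kg.
Tool frame: the origin (TCP) lies on the front face of the gripper's body, between the roots of the fingers; the fingertips stand 80 mm ahead of it and the grasp point (between the pads) lies env.pinch_z ahead of it (env.pinch_z is the distance from the TCP to the grasp point, in m); z points along the fingers, y is the direction in which the jaws open and shut (so a half turn about z gives the same grasp; the last joint's range is limited). The gripper opens to 88 mm and grips with 3 to 60 N. Pads are 20 mm wide; open, the fingers measure 115 mm over their backs; the gripper's body (75 mm by 178 mm) begins 61 mm behind the grasp point.
Start: joints at [-1.449, 0.359, 1.51, -0, 1.272, -0.115], TCP at [0.141, -0.583, 0.303] pointing down, gripper open.
Joint ranges: [-2.97, 2.97], [-1.01, 2.36], [0.21, 2.38], [-0.96, 4.11], [0.2, 2.71], [-2.98, 2.98]. Speed limits (rad/s): [2.39, 2.39, 3.14, 3.14, 3.14, 3.14].

### API

Orientations are given as a unit quaternion [x, y, z, w].
In Python, from cell import env, planner, get_image, calibration, job, recognise, regions_of, landmark_of gives the robot as it stands. Calls block until the motion is done:
- env.movep(position, orientation): joint-space move of the TCP to a pose.
- env.servo_line(position, ori=None, feed=0.15, guard=None): straight line of the TCP; ori=None keeps the orientation; feed is the mean speed in m/s. With guard (N) it stops when the force on the tool has changed by that much, and returns True; else False.
- env.move_j(angles): joint-space move.
- env.move_gripper(opening, strength=None): opening from 0.0 (shut) to 1.0 (fully open); strength is the grip in N (None keeps the last); returns when the fingers have stopped.
- env.sleep(seconds).
- planner.inverse_kinematics(position, orientation): joint angles nearest the present ones, or None.
- env.get_obs(): the state.
- get_image(name): name is "side" or "top"; returns the picture (480x640x3 uint8, blue, green, red); there is no depth.
- calibration(name): a dict with "fovy" (degrees; the focal length in pixels is half the picture's height over the tangent of half this angle, whatever the lens; pixels are square), "cx", "cy" (the principal point, pixels), "dist" ([k1, k2, p1, p2, k3] as OpenCV has them; the pictures are not rectified), "extrinsics" (4x4, takes a point from world to camera coordinates). Camera axes: x right, y up, looking along -z (the intrinsics and any distortion apply to the point x, -y, -z); pixel columns grow to the right and rows downward; lengths in m; the calibration is good to about 2 mm. A picture is of the moment at which its call begins. calibration takes no time and is no camera call.
A pose or a line that the arm cannot do raises env.Unreachable and nothing moves.
- job.sign_off(): hands the job in, once; it reports no verdict.
Trained networks look in the newest picture that a camera, given by its name, has taken for a name from the list of things; names that differ only in an ending like _2 or _b are one class to them, and where a whole thing is asked for, a point or a joint stands for the part that bears it (a point fixed in the world has none). Each returns a list of dicts, best first, with "confidence" (0 to 1); they miss things now and then, are a little off and sometimes report something else, mostly with a low value. They report only what shows in the picture. A call takes as long as a camera call. They do not tell look-alikes from the thing itself.
- recognise(target, camera): "at" ([column, row] as shares, 0 to 1, of the picture: columns of its width, rows of its height, amid what is visible of it).
- regions_of(target, camera): "mask" (480x640 bool, what is visible of it) and "at" ([column, row] as shares, 0 to 1, of the picture: columns of its width, rows of its height, amid what is visible of it).
- landmark_of(target, camera): "at" ([column, row] as shares, 0 to 1, of the picture: columns of its width, rows of its height: a listed point, or the origin of a listed thing).
The state is a dict: "time_s": time; "joint_positions": joint angles; "dq": joint speeds; "joint_efforts": joint torques, N m; "eef_pos": TCP position; "eef_rot": TCP orientation; "force": force on the tool from outside, world axes, zero at the start; "torque": the same for the moment, N m; "opening": opening from 0.0 (shut) to 1.0 (fully open).
Only numpy, scipy, OpenCV 4.12 (cv2) and the standard library are available. Lean on these libraries where they do the work, as an engineer would, in place of code of your own. Each camera call takes 0.05 s, during which the arm holds its last target.

### The job

Take the grease coupler out of its stand and press its socket squarely, in line with the tilted grease nipple, onto the nipple on the bearing housing until the sprung nose snaps in. Then keep it pressed there against its spring: finish still gripping the coupler and pushing, and do not disturb the other things on the bench.

Things in the scene. Friction and masses are not known exactly. Their poses are not given: they have to be found in the camera images.
- coupler_grip (a point): Grease coupler, loose, 0.32 kg, upright in its stand: black square barrel 34 x 34 x 78 mm (height), steel cap 8 mm high on top, round steel nose (28 mm thick, 40 mm long) pointing down. This point lies on its axis, 50 mm above the barrel's lower end, 36 mm below the cap's top: grip here across two opposite flat sides. z runs from nose to cap; x and y are square to the flat sides.
- socket (a point): Centre of the floor of the coupler's socket, z towards the cap: a blind bore in the lower end of the nose, 19 mm wide, 12 mm deep, mouth flared to 25 mm. With the nose out (joint nose = 0) this point lies 78 mm below coupler_grip along the axis and the mouth 90 mm below it; pressed in, both are nearer by the joint value.
- nose (a joint): Travel of the sprung nose into the barrel, m: 0 = fully out, 0.013 = at its stop. The spring pushes it out: about 6 N at first, rising to 11 to 13 N within the first 4 mm, then giving way (the snap) to about 5 N at 8 to 10 mm and rising to about 11 N near the stop. It counts as snapped in from 8 mm on, and comes back out when the push ends.
- nipple_tip (a point): Top of the grease nipple's head. Steel nipple with hexagon foot, neck 11 mm thick, domed head 16 mm wide, standing 22 mm out of the housing. z points outward along its axis, which leans 22 degrees from vertical to the housing's -x side (roughly towards the robot); y is level, along the shaft. The socket goes over the head until its floor rests on this point, about 0.1 m above the bench.
- housing: Grey bearing housing fixed to the bench: foot 164 x 42 x 16 mm along its x with a bolt at each end, round body 72 mm in diameter, top 82 mm high, steel shaft stub 28 mm thick and 110 mm long along its y. Origin at the centre of its underside, z up. It stands to the left or to the right of the stand.
- stand_top (a point): Fixed stand of the coupler: aluminium block 72 x 72 mm on a dark plate 104 x 104 mm, top 50 mm above the bench. This point is the middle of the top, at the mouth of the 32 mm hole in which the nose hangs while the barrel's lower end rests on the top. The coupler comes out straight up; the nose is clear after 40 mm.
- mug_1: White mug, 92 mm tall, a bystander; origin under it.
- tape_measure: Tape measure, 72 x 79 x 36 mm, a bystander; origin under it.
- paste_tin: Round tin with a green side, 69 mm in diameter and 46 mm tall, at the right rear, a bystander; origin under it.
- spanner_1: Spanner, 171 mm long, lying flat, a bystander; origin under its middle.
Mind the look-alikes: they are no part of the job. Of the things that look like the part that bears coupler_grip, the middle-sized one is meant.

How it is judged:
On the way, in this order (a step that is already met when the one before it is completed fails the run):
1. the coupler is gripped and lifted out of its stand (distance between coupler_grip and stand_top above 0.095 m and height (world z) of coupler_grip above 0.145 m and contact force between the fingers and coupler above 1 N), for 0.1 s.
2. the nose has snapped in on the nipple, square to it (value of joint nose above 0.0075 m and distance between socket and nipple_tip below 0.004 m and angle between the z axis of socket and the z axis of nipple_tip, either way round below 0.12 rad), for 0.3 s.
At the end, for the whole second after the job is handed in: The socket sits on the nipple's head (its floor within 4 mm of the nipple's top), the coupler's axis is within about 7 degrees of the nipple's, the nose is pressed in past the snap (more than 7.5 mm) and pushes on the nipple with more than 2 N, and the fingers still grip the coupler (all of step 2 and contact force between coupler and housing above 2 N and contact force between the fingers and coupler above 2 N); the arm keeps its last pose, push and grip.
It fails at once if a bystander (mug, tape measure, tin or spanner) is pushed more than 30 mm from its place (distance of any of mug_1, tape_measure, paste_tin, spanner_1 from where it was at the start of the episode above 0.03 m).
It also fails if it takes over 42 s, if anything falls off the work surface, if the arm or the gripper's body presses on something with over 40 N, if the wrist force passes 120 N, or if a joint passes its speed limit or range.

## Working session

There is one attempt and no reset: what is moved stays moved. The work goes in short steps, each a Python script; the robot and the scene stay as the last script left them, time stands still between calls to the robot, and variables do not carry over. Pictures are saved under pics/ and viewed, and the job is handed in when it is done.

```bash
ls; mkdir -p pics; python3 - <<'E'
from cell import *
import cv2
for n in("side","top"):
    im=get_image(n);cv2.imwrite(f"pics/{n}0.png",im)
    c=calibration(n);print(n,c)
    for t in ["coupler_grip","nipple_tip","stand_top","housing","socket","mug_1","tape_measure","paste_tin","spanner_1"]:
        print(t,[( (r["at"][0]*640).__round__(1),(r["at"][1]*480).__round__(1),round(r["confidence"],2)) for r in landmark_of(t,n)])
print(env.pinch_z, env.get_obs())
E
```

```text
pics
side {'fovy': 50.42890911578346, 'cx': 317.7512990852565, 'cy': 230.93318694819703, 'dist': array([-0.11792503,  0.        ,  0.        ,  0.        ,  0.        ]), 'extrinsics': array([[-0.97329763, -0.22857592,  0.02108948,  0.56497057],
       [ 0.11699956, -0.41494534,  0.90229234, -0.13670145],
       [-0.19749132,  0.88066646,  0.4306086 , -1.14776682],
       [ 0.        ,  0.        ,  0.        ,  1.        ]])}
coupler_grip [(286.3, 292.0, 0.74), (308.8, 252.0, 0.7), (280.4, 263.3, 0.64)]
nipple_tip [(350.4, 201.4, 0.54)]
stand_top [(282.5, 283.0, 0.81)]
housing [(335.5, 232.5, 0.86)]
socket [(288.5, 342.3, 0.86), (307.7, 271.9, 0.52)]
mug_1 [(280.4, 281.9, 0.44)]
tape_measure [(381.1, 277.5, 0.89), (347.9, 203.4, 0.32)]
paste_tin [(290.6, 220.5, 0.63)]
spanner_1 [(395.1, 246.2, 0.68)]
top {'fovy': 49.52827488182193, 'cx': 321.2105539342675, 'cy': 238.45524769703493, 'dist': array([0.00862086, 0.        , 0.        , 0.        , 0.        ]), 'extrinsics': array([[-0.0289769 , -0.99934464,  0.02169406,  0.06526016],
       [ 0.99148817, -0.02597958,  0.12757852, -0.57
[... 459 characters left out ...]
29.2, 0.72)]
0.0613 {'time_s': 1.0, 'joint_positions': array([-1.44913520e+00,  3.58804632e-01,  1.51041590e+00, -1.39359251e-05,
        1.27248103e+00, -1.15068117e-01]), 'dq': array([-0.0006353 ,  0.00122342,  0.00081399,  0.00036257, -0.00075262,
        0.00013884]), 'joint_efforts': array([ 1.40112199e-03, -5.15337110e+01, -2.71127808e+01,  6.75450498e-02,
        2.45166197e-02, -8.91029799e-06]), 'eef_pos': array([ 0.14071863, -0.58323831,  0.30261395]), 'eef_rot': array([ 9.93002839e-01,  1.18090464e-01, -6.83957207e-06, -5.44328773e-05]), 'force': array([-0.275041  , -0.19973835, -0.61087368]), 'torque': array([ 0.02900308,  0.03377305, -0.01266198]), 'opening': 0.9956237963825637}
```

View pics/side0.png

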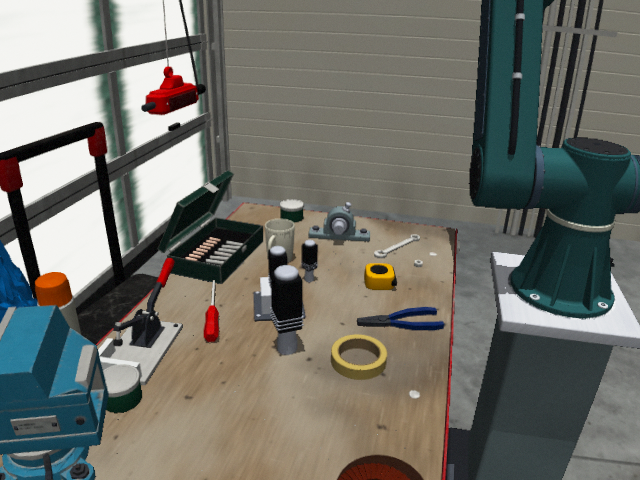

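View pics/top0.png

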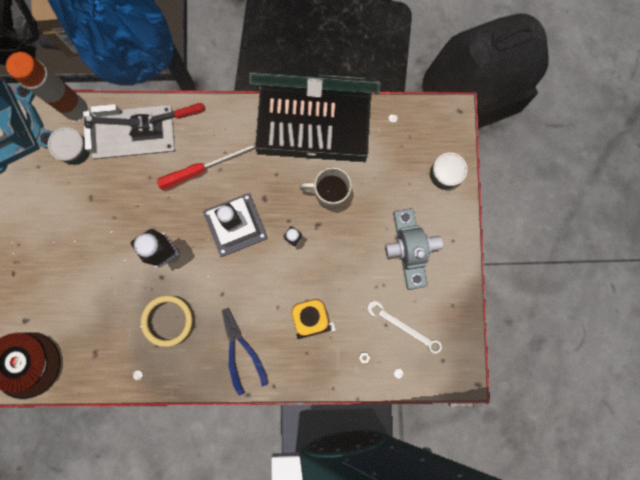

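```bash
cat > h.py <<'E'
import numpy as np, cv2
from cell import *
def K(n):
    c=calibration(n); f=240/np.tan(np.radians(c["fovy"]/2))
    return np.array([[f,0,c["cx"]],[0,f,c["cy"]],[0,0,1.]]),np.array(c["dist"],float),np.array(c["extrinsics"])
F=np.diag([1,-1,-1.])
def proj(P,n):
    k,d,E=K(n); R=F@E[:3,:3]; t=F@E[:3,3]
    return cv2.projectPoints(np.array(P,float).reshape(-1,1,3),cv2.Rodrigues(R)[0],t,k,d)[0].reshape(-1,2)
def ray(px,n):
    k,d,E=K(n); u=cv2.undistortPoints(np.array(px,float).reshape(1,1,2),k,d).ravel()
    R=F@E[:3,:3]; t=F@E[:3,3]
    o=-R.T@t; v=R.T@np.array([u[0],u[1],1]); return o,v/np.linalg.norm(v)
def atz(px,n,z):
    o,v=ray(px,n); return o+v*(z-o[2])/v[2]
def tri(ps,pt):
    o1,a=ray(ps,"side");o2,b=ray(pt,"top")
    s,t=np.linalg.lstsq(np.c_[a,-b],o2-o1,rcond=None)[0]
    p,q=o1+s*a,o2+t*b; return (p+q)/2,np.linalg.norm(p-q)
E
python3 - <<'E'
from h import *
s=cv2.imread("pics/side0.png");t=cv2.imread("pics/top0.png")
def crop(im,x,y,w,h,k,name): cv2.imwrite(name,cv2.resize(im[y:y+h,x:x+w],None,fx=k,fy=k,interpolation=cv2.INTER_CUBIC))
crop(t,370,190,90,110,5,"pics/c1.png");crop(t,190,180,120,80,6,"pics/c2.png")
crop(s,300,190,80,60,9,"pics/c3.png");crop(s,240,220,100,120,5,"pics/c4.png")
for z in (0.0,0.05,0.136): print("stand@z",z,atz((234.9,224),"top",z))
print(tri((280.4,246),(228,213)))
print("nip",tri((350.4,201.4),(421.4,258.2)))
print("mug",atz((323.4,197.7),"top",0.0),"tape",atz((312.5,316.9),"top",0))
E
```

```text
stand@z 0.0 [0.61412081 0.22645817 0.        ]
stand@z 0.05 [0.60608978 0.21940822 0.05      ]
stand@z 0.136 [0.59227641 0.2072823  0.136     ]
(array([0.61037201, 0.21859156, 0.13999147]), np.float64(0.0033542483468572827))
nip (array([ 0.52533813, -0.13427747,  0.10651873]), np.float64(0.0034563946790974456))
mug [0.66513316 0.04142931 0.        ] tape [0.41905318 0.07086497 0.        ]
```

View pics/c1.png

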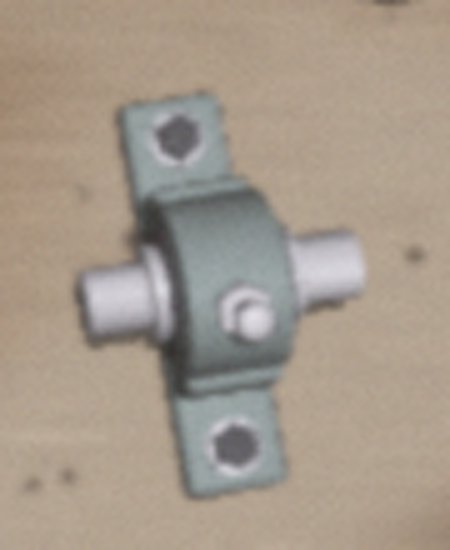

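View pics/c2.png

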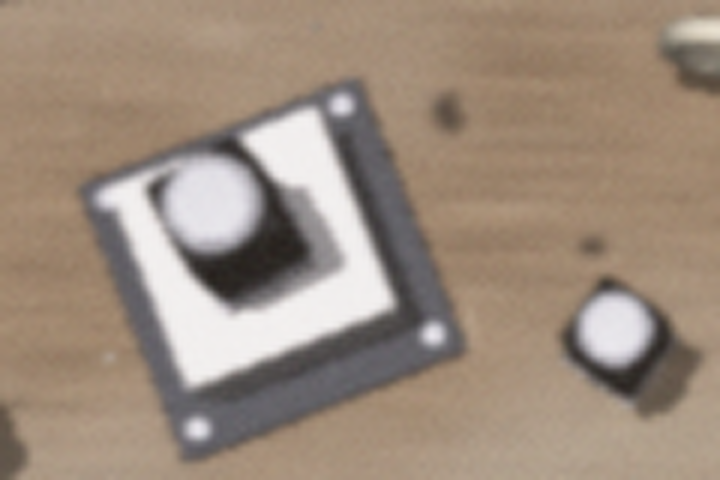

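View pics/c3.png

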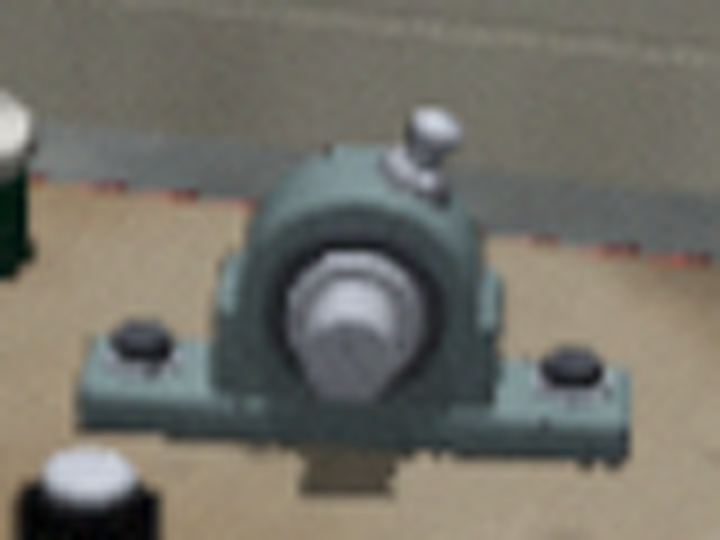

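View pics/c4.png

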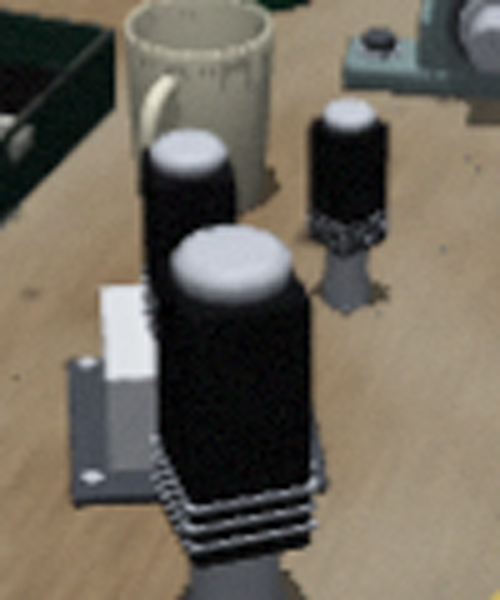

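```bash
cat > fit.py <<'E'
from h import *
from scipy.optimize import least_squares
def un(p,k,ox,oy): return ((np.array(p,float)+.5)/k-.5)+[ox,oy]
# housing
top=un([(122,105),(222,93),(288,482),(188,497)],5,370,190)   # foot top corners far-left, far-right, near-right, near-left
# local: x ahead(+x = far), y left
loc=np.array([[82,21,16],[82,-21,16],[-82,-21,16],[-82,21,16]])/1000
botS=un([(80,428),(625,462)],9,300,190); locS=np.array([[82,21,0],[-82,21,0]])/1000
topS=un([(90,343),(628,373)],9,300,190); locTS=np.array([[82,21,16],[-82,21,16]])/1000
def W(p,l):
    c,s=np.cos(p[2]),np.sin(p[2]); R=np.array([[c,-s,0],[s,c,0],[0,0,1]]); return l@R.T+[p[0],p[1],0]
def solve(L,p0):
    f=lambda p:np.concatenate([(proj(W(p,l),n)-px).ravel() for l,px,n in L])
    r=least_squares(f,p0); return r.x,np.round(r.fun.reshape(-1,2),1)
tip=np.array([[-.058*np.sin(np.radians(22)),0,.046+.058*np.cos(np.radians(22))]])
tt=un([(256,322)],5,370,190); ts=un([(438,115)],9,300,190)
for nm,L in (("top",[(loc,top,"top")]),("side",[(locS,botS,"side"),(locTS,topS,"side")]),("both",[(loc,top,"top"),(locS,botS,"side"),(locTS,topS,"side")])):
    p,r=solve(L,[.55,-.13,.1]); print(nm,np.round(p,4)); print(r.tolist())
    w=W(p,tip); print(" tip",w.round(4),"proj top",proj(w,"top").round(1),tt.round(1),"side",proj(w,"side").round(1),ts.round(1))
print("tri tip",tri(ts[0],tt[0]))
# stand
bt=un([(100,203),(322,108),(397,310),(188,390)],6,190,180)
pl=un([(82,187),(360,80),(465,350),(185,460)],6,190,180)
L0=np.array([[1,1],[1,-1],[-1,-1],[-1,1]])
l=np.c_[L0*.036,[.05]*4]; l2=np.c_[L0*.052,[.005]*4]
for nm,L in (("block",[(l,bt,"top")]),("plate",[(l2,pl,"top")]),("both",[(l,bt,"top"),(l2,pl,"top")])):
    p,r=solve(L,[.6,.21,-.35]); print("stand",nm,np.round(p,4)); print(r.tolist())
    for h in(.05,.136): w=W(p,np.array([[0,0,h]])); print(h,proj(w,"top"),proj(w,"side"))
ct=un((212,202),6,190,180); cs=un((188,150),5,240,220)
print("cap px",ct,cs,"tri",tri(cs,ct),"top@.136",atz(ct,"top",.136),"side@.136",atz(cs,"side",.136))
E
python3 fit.py
```

```text
top [ 0.5526 -0.1331  0.1158]
[[-0.1, -0.2], [-0.0, -0.7], [0.2, 0.4], [-0.1, 0.4]]
 tip [[ 0.531  -0.1356  0.0998]] proj top [[421.  254.6]] [[420.8 254. ]] side [[348.9 203.5]] [[348.2 202.3]]
side [ 0.5565 -0.1559  0.1369]
[[0.2, -2.1], [0.3, -2.2], [-0.8, 2.0], [0.3, 2.3]]
 tip [[ 0.535  -0.1588  0.0998]] proj top [[433.2 252.2]] [[420.8 254. ]] side [[348.9 200.1]] [[348.2 202.3]]
both [ 0.5529 -0.1355  0.1174]
[[1.0, -0.4], [1.1, -0.8], [1.5, 0.2], [1.1, 0.2], [-0.4, 1.0], [0.4, 1.5], [-1.5, 5.0], [0.4, 5.9]]
 tip [[ 0.5313 -0.138   0.0998]] proj top [[422.3 254.4]] [[420.8 254. ]] side [[348.9 203.1]] [[348.2 202.3]]
tri tip (array([ 0.53226014, -0.13445514,  0.10317758]), np.float64(0.0008951776714227907))
stand block [0.611  0.2259 0.3749]
[[1.5, -1.3], [-1.6, 0.6], [-0.4, -0.0], [0.4, 0.8]]
0.05 [[231.55774836 221.63101917]] [[278.77558652 286.19585284]]
0.136 [[224.47536296 214.05399374]] [[278.21197685 249.19947876]]
stand plate [0.6127 0.2253 0.3517]
[[-0.7, -0.4], [0.2, -0.7], [0.7, 0.4], [-0.2, 0.7]]
0.05 [[231.87878117 220.7762071 ]] [[278.08101177 285.92195818]]
0.136 [[224.82715196 213.12371397]] [[277.49198434 248.94849192]]
stand both [0.6118 0.2256 0.3598]
[[1.9, -2.1], [-1.1, 0.4], [-0.4, -0.1], [0.2, 0.2], [-1.0, 0.3], [-0.2, -0.4], [0.7, 0.6], [-0.1, 1.2]]
0.05 [[231.71135742 221.22134877]] [[278.44252027 286.06466675]]
0.136 [[224.64369146 213.60815058]] [[277.86671398 249.07925935]]
cap px [224.91666667 213.25      ] [277.2 249.6] tri (array([0.61299657, 0.22544434, 0.13450134]), np.float64(0.0005422319609984988)) top@.136 [0.61245321 0.22514296 0.136     ] side@.136 [0.61241731 0.22812371 0.136     ]
```

```bash
python3 - <<'E'
from h import *
s=cv2.imread("pics/side0.png");t=cv2.imread("pics/top0.png")
def g(im): return np.clip((im.astype(float)/255)**.5*255,0,255).astype(np.uint8)
a=cv2.resize(g(t)[192:242,203:258],None,fx=11,fy=11,interpolation=cv2.INTER_CUBIC)
for ps,col in ((0.36,(0,0,255)),(0.6,(0,255,0)),(.75,(255,0,0))):
  for h in (.05,.128):
    c,ss=np.cos(ps),np.sin(ps)
    P=[[.6125+.017*(c*x-ss*y),.2255+.017*(ss*x+c*y),h] for x,y in((1,1),(1,-1),(-1,-1),(-1,1))]
    q=((proj(P,"top")-[203,192]+.5)*11-.5).astype(np.int32)
    cv2.polylines(a,[q],True,col,1)
cv2.imwrite("pics/c5.png",a)
cv2.imwrite("pics/c6.png",cv2.resize(g(s)[238:298,250:310],None,fx=9,fy=9,interpolation=cv2.INTER_CUBIC))
print("big base",tri((286,283),(150,245)),"cap top?",tri((286.4,270.5),(146,245)),"small",tri((309.8,241.5),(292.5,234.5)))
E
```

```text
big base (array([0.55674865, 0.35667894, 0.14341631]), np.float64(0.0007884428046714482)) cap top? (array([0.55490272, 0.35625627, 0.16820431]), np.float64(0.0013229931507437794)) small (array([0.5757598 , 0.10483226, 0.09911635]), np.float64(0.0005839420387396785))
```

View pics/c5.png

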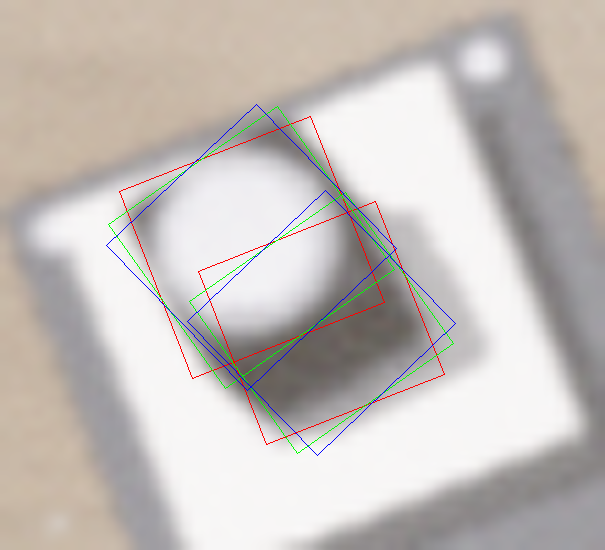

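View pics/c6.png

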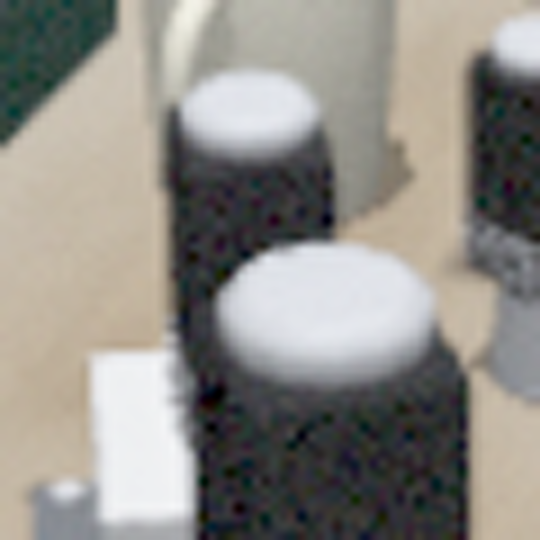

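```bash
python3 - <<'E'
from h import *
t=cv2.imread("pics/top0.png").mean(2)
S=11; y0,x0,h,w=192,203,50,55
a=cv2.resize(t[y0:y0+h,x0:x0+w],None,fx=S,fy=S,interpolation=cv2.INTER_CUBIC)
def hull(P,m,v):
    q=((proj(P,"top")-[x0,y0]+.5)*S-.5).astype(np.int32); cv2.fillConvexPoly(m,cv2.convexHull(q.reshape(-1,1,2)),v)
dark=(a<75)
res=[]
th=np.linspace(0,6.28,40)
for ps in np.arange(0,1.57,.05):
  for X in np.arange(.608,.618,.002):
    for Y in np.arange(.221,.231,.002):
      m=np.zeros(a.shape,np.uint8);c,s=np.cos(ps),np.sin(ps)
      hull([[X+.017*(c*x-s*y),Y+.017*(s*x+c*y),z] for z in(.05,.128) for x,y in((1,1),(1,-1),(-1,-1),(-1,1))],m,1)
      hull([[X+.0155*np.cos(k),Y+.0155*np.sin(k),z] for z in(.128,.136) for k in th],m,0)
      res.append(((dark&(m>0)).sum()/(dark|(m>0)).sum(),ps,X,Y))
res.sort(reverse=True)
for r in res[:12]:print(np.round(r,3))
E
```

```text
[0.491 0.65  0.614 0.227]
[0.49  0.7   0.614 0.227]
[0.487 0.6   0.614 0.227]
[0.478 0.55  0.614 0.227]
[0.473 0.75  0.614 0.227]
[0.47  0.5   0.614 0.227]
[0.468 0.65  0.612 0.225]
[0.468 0.55  0.612 0.227]
[0.465 0.6   0.614 0.225]
[0.464 0.6   0.616 0.227]
[0.463 0.5   0.612 0.227]
[0.462 0.45  0.614 0.227]
```

```bash
python3 - <<'E'
from h import *
for ps in np.arange(0,1.57,.1):
    c,s=np.cos(ps),np.sin(ps)
    q=proj([[.6125+.017*(c*x-s*y),.2258+.017*(s*x+c*y),.118] for x,y in((1,1),(1,-1),(-1,-1),(-1,1))],"side")[:,0]
    print(ps.round(1),q.round(1), (q.max()-q.min()).round(1))
t=cv2.imread("pics/top0.png").mean(2)
print(t[205:236:1,212:246:1].astype(int)[::2,::2])
from scipy.spatial.transform import Rotation as R
for ps in (.55,.6,.65):
  for k in range(-1,4):
    yaw=ps+k*np.pi/2 
    q=(R.from_euler('z',yaw)*R.from_euler('x',np.pi)).as_quat()
    r=planner.inverse_kinematics([.6125,.2255,.1613],q); print(ps,k,None if r is None else np.round(r,2))
E
```

```text
0.0 [266.9 272.1 288.2 283.3] 21.3
0.1 [267.5 271.1 287.5 284.4] 20.1
0.2 [268.2 270.1 286.8 285.4] 18.6
0.3 [269.  269.3 286.  286.3] 17.3
0.4 [269.9 268.4 285.1 287.1] 18.6
0.5 [270.9 267.7 284.2 287.8] 20.0
0.6 [271.9 267.1 283.2 288.4] 21.3
0.7 [273.  266.6 282.1 288.9] 22.3
0.8 [274.2 266.1 281.  289.2] 23.1
0.9 [275.4 265.8 279.8 289.5] 23.6
1.0 [276.6 265.7 278.7 289.6] 24.0
1.1 [277.8 265.6 277.5 289.6] 24.1
1.2 [279.  265.6 276.3 289.5] 23.9
1.3 [280.2 265.8 275.1 289.3] 23.5
1.4 [281.4 266.1 274.  289. ] 22.9
1.5 [282.6 266.5 272.9 288.5] 22.0
[[131 128 108 107 115 124 126  96  70  66 189 238 239 238 239 239 230]
 [106 112 138 175 184 200 208 202 177 120  83 207 238 238 238 238 236]
 [181 206 141 144 207 227 226 226 219 190 103 105 222 237 238 239 238]
 [236 150  81 188 222 227 226 226 228 214 155  61 106 170 183 234 239]
 [237 197 106 204 228 227 229 228 229 220 170  70  66 132 146 207 239]
 [238 232 143 201 228 228 229 229 229 221 163  67  43  93 141 163 230]
 [237 238 210 177 216 230 230 231 227 201 125  57  49  60 131 147 190]
 [229 238 234 154 174 211 213 209 198 143  
[... 569 characters left out ...]
9 238 239 239 237 228 185]]
0.55 -1 [ 0.25  0.57  1.53 -0.    1.04  2.84]
0.55 0 [ 0.25  0.57  1.53 -0.    1.04  1.27]
0.55 1 [ 0.25  0.57  1.53  0.    1.04 -0.3 ]
0.55 2 [ 0.25  0.57  1.53  0.    1.04 -1.87]
0.55 3 [ 0.25  0.57  1.53 -0.    1.04  2.84]
0.6 -1 [ 0.25  0.57  1.53 -0.    1.04  2.79]
0.6 0 [ 0.25  0.57  1.53 -0.    1.04  1.22]
0.6 1 [ 0.25  0.57  1.53  0.    1.04 -0.35]
0.6 2 [ 0.25  0.57  1.53  0.    1.04 -1.92]
0.6 3 [ 0.25  0.57  1.53 -0.    1.04  2.79]
0.65 -1 [ 0.25  0.57  1.53 -0.    1.04  2.74]
0.65 0 [ 0.25  0.57  1.53 -0.    1.04  1.17]
0.65 1 [ 0.25  0.57  1.53  0.    1.04 -0.4 ]
0.65 2 [ 0.25  0.57  1.53  0.    1.04 -1.97]
0.65 3 [ 0.25  0.57  1.53 -0.    1.04  2.74]
```

```bash
cat >> h.py <<'E'
from scipy.spatial.transform import Rotation as Ro
S=np.array([.6125,.2257]); YAW=.48+np.pi/2
Q1=(Ro.from_euler('z',YAW)*Ro.from_euler('x',np.pi)).as_quat()
HY=.117; a22=np.radians(22)
TIP=np.array([.5315,-.1355,.0998])
N=np.array([-np.sin(a22)*np.cos(HY),-np.sin(a22)*np.sin(HY),np.cos(a22)])
def qfin(ang):  # tool z=-N, y = level dir rotated by ang about N
    yl=np.array([-np.sin(HY),np.cos(HY),0]); z=-N; x=np.cross(yl,z)
    y=np.cos(ang)*yl+np.sin(ang)*x; x=np.cross(y,z)
    return Ro.from_matrix(np.c_[x,y,z]).as_quat()
def tcp(dist_grip): return TIP+N*(dist_grip+env.pinch_z)  # grip point at dist_grip above tip
E
python3 - <<'E'
from h import *
for k in range(4):
    for d in (.15,.068):
        r=planner.inverse_kinematics(tcp(d),qfin(k*np.pi/2)); print(k,d,None if r is None else np.round(r,2))
print(env.get_obs()["time_s"])
env.move_gripper(1.0,40)
env.movep([*S,.30],Q1); print(env.get_obs()["time_s"])
cv2.imwrite("pics/t1.png",get_image("top"));cv2.imwrite("pics/s1.png",get_image("side"))
E
```

```text
0 0.15 [-0.62  0.06  1.99  0.35  0.83 -2.51]
0 0.068 [-0.57  0.22  2.04  0.42  0.62 -2.57]
1 0.15 [-0.62  0.06  1.99  0.35  0.83  2.2 ]
1 0.068 [-0.57  0.22  2.04  0.42  0.62  2.14]
2 0.15 [-0.62  0.06  1.99  0.35  0.83  0.63]
2 0.068 [-0.57  0.22  2.04  0.42  0.62  0.57]
3 0.15 [-0.62  0.06  1.99  0.35  0.83 -0.94]
3 0.068 [-0.57  0.22  2.04  0.42  0.62 -1.  ]
1.0
4.4917
```

View pics/s1.png

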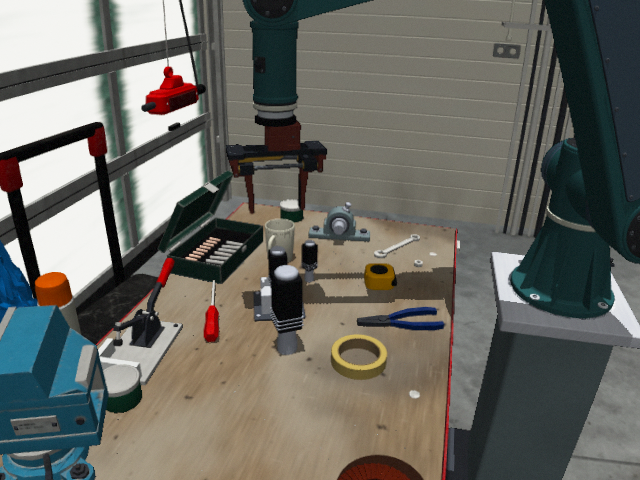

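View pics/t1.png

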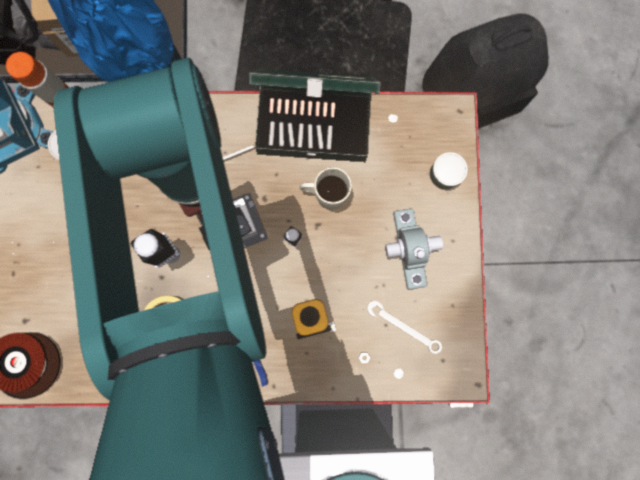

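```bash
python3 - <<'E'
from h import *
print(env.servo_line([*S,.1613],feed=.1,guard=8)); 
o=env.get_obs();print(o["time_s"],o["eef_pos"],o["force"])
cv2.imwrite("pics/s2.png",cv2.resize(get_image("side")[180:340,200:400],None,fx=4,fy=4)[:600])
if abs(o["eef_pos"][2]-.1613)<.003:
    env.move_gripper(0.0,40); o=env.get_obs(); print(o["time_s"],o["opening"],o["opening"]*88,o["force"],o["torque"])
E
```

```text
False
6.125 [0.61296924 0.22581768 0.16206815] [ 0.30836839 -0.08532352  0.46466246]
7.05 0.38706230695427724 34.0614830119764 [-0.27514149 -0.52217592 -0.47263712] [-0.0646971  -0.05392678  0.021345  ]
```

View pics/s2.png

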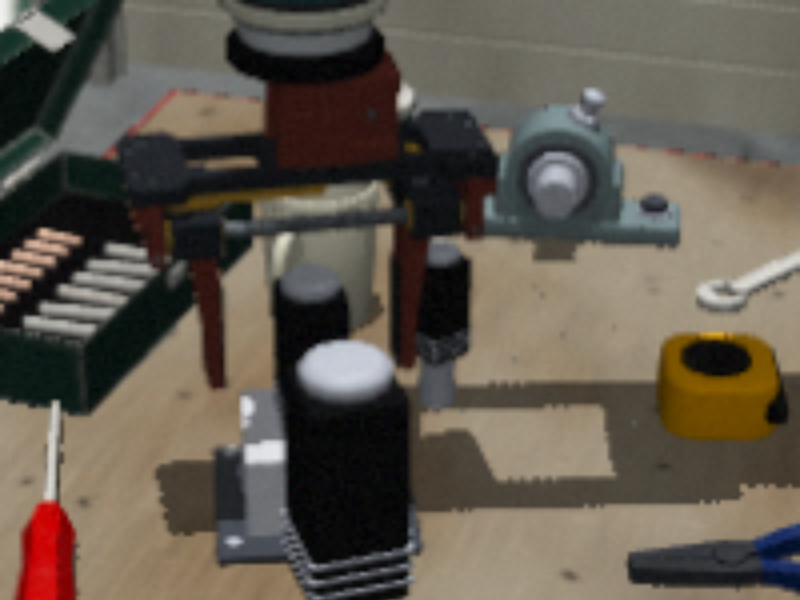

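```bash
python3 - <<'E'
from h import *
env.move_gripper(0.0,55)
env.servo_line([*S,.31],feed=.15)
o=env.get_obs();print(o["time_s"],o["opening"]*88,o["force"])
env.movep(tcp(.14),qfin(3*np.pi/2))
o=env.get_obs();print(o["time_s"],o["opening"]*88,o["eef_pos"]-tcp(.14),o["force"])
cv2.imwrite("pics/s3.png",get_image("side"));cv2.imwrite("pics/t3.png",get_image("top"))
for n in("side","top"):
  for t in("socket","nipple_tip","coupler_grip"): print(n,t,[(np.round(np.array(r["at"])*[640,480],1),round(r["confidence"],2)) for r in landmark_of(t,n)])
e=o["eef_pos"];z=Ro.from_quat(o["eef_rot"]).as_matrix()[:,2]; 
for n in("side","top"): print(n,proj([e+z*(env.pinch_z+.090),TIP,e+z*(env.pinch_z-.036)],n))
print(np.degrees(np.arccos(-z@N)))
s=cv2.imread("pics/s3.png")
cv2.imwrite("pics/s3c.png",cv2.resize(s[120:250,280:430],None,fx=4.5,fy=4.5,interpolation=cv2.INTER_CUBIC))
E
```

```text
8.4083 33.61751293904292 [ 0.71607144 -0.14252959 -4.76023874]
9.8583 34.306930467826604 [0.00069096 0.00014054 0.00026427] [ 0.08272075  0.57661833 -4.61305362]
side socket [(array([288.1, 343.1]), 0.91), (array([309.1, 275. ]), 0.51), (array([358.3, 179.6]), 0.42), (array([274.7, 260.4]), 0.27)]
side nipple_tip [(array([348.1, 202.5]), 0.42)]
side coupler_grip [(array([370.4, 154.5]), 0.75), (array([308.9, 251.7]), 0.71), (array([284.4, 290.4]), 0.68)]
top socket [(array([230.5, 218.4]), 0.6), (array([430.7, 262.9]), 0.59), (array([167.5, 252.7]), 0.5)]
top nipple_tip [(array([419.6, 256.1]), 0.55)]
top coupler_grip [(array([440.5, 274.4]), 0.88), (array([290.7, 238.6]), 0.72), (array([158.6, 243.8]), 0.56)]
side [[356.51281926 187.104132  ]
 [348.69001745 203.43627705]
 [378.05639198 143.97864559]]
top [[428.14063198 261.71383072]
 [420.95414941 254.3286578 ]
 [450.34608823 285.5011831 ]]
0.024337728065179184
```

View pics/s3c.png

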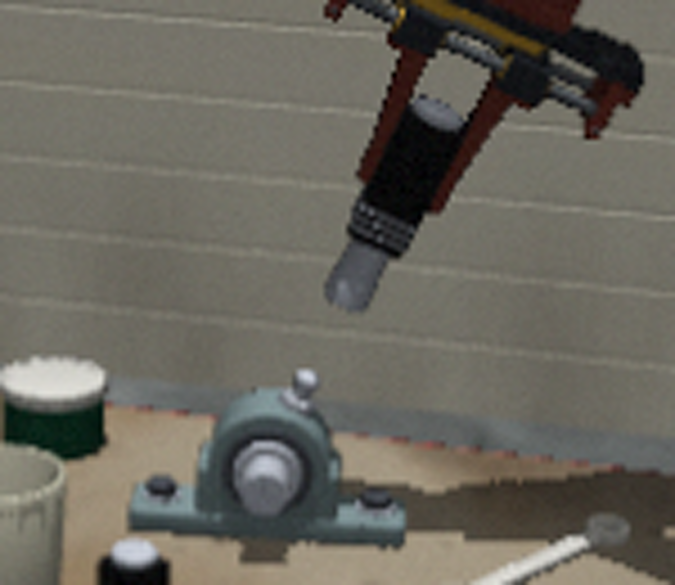

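View pics/t3.png

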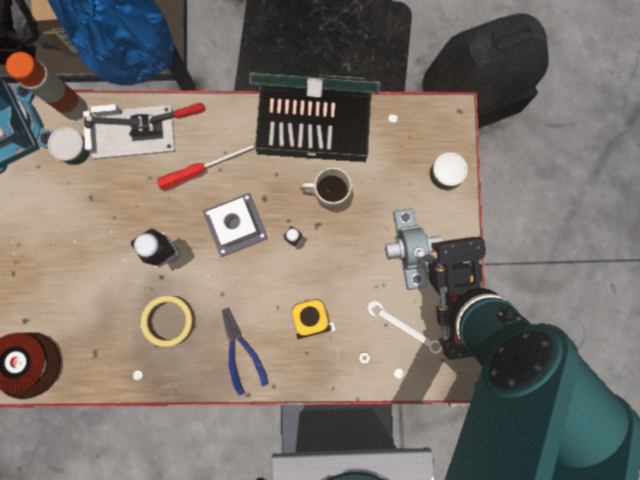

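```bash
python3 - <<'E'
from h import *
env.servo_line(tcp(.097),qfin(3*np.pi/2),feed=.08,guard=6)
o=env.get_obs();print(o["time_s"],o["eef_pos"]-tcp(.097),o["force"])
for n in("side","top"):
    im=get_image(n);cv2.imwrite(f"pics/{n}4.png",im)
    x,y=(310,150) if n=="side" else (380,200)
    cv2.imwrite(f"pics/{n}4c.png",cv2.resize(im[y:y+75,x:x+90],None,fx=8,fy=8,interpolation=cv2.INTER_CUBIC))
    e=o["eef_pos"];z=Ro.from_quat(o["eef_rot"]).as_matrix()[:,2]
    print(n,((proj([e+z*(env.pinch_z+.090),e+z*(env.pinch_z+.05),TIP,e+z*(env.pinch_z-.036)],n)-[x,y]+.5)*8).round(0).tolist())
E
```

```text
10.95 [8.22977157e-05 8.91660211e-06 4.04926150e-05] [-0.59303068  0.75210471 -5.09246826]
side [[322.0, 413.0], [374.0, 310.0], [314.0, 431.0], [490.0, 77.0]]
top [[339.0, 447.0], [386.0, 497.0], [332.0, 439.0], [501.0, 620.0]]
```

View pics/side4c.png

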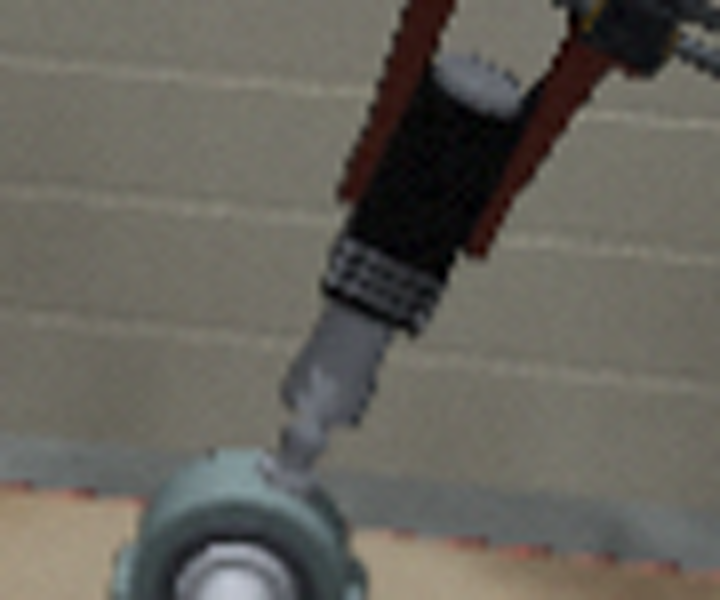

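View pics/top4c.png

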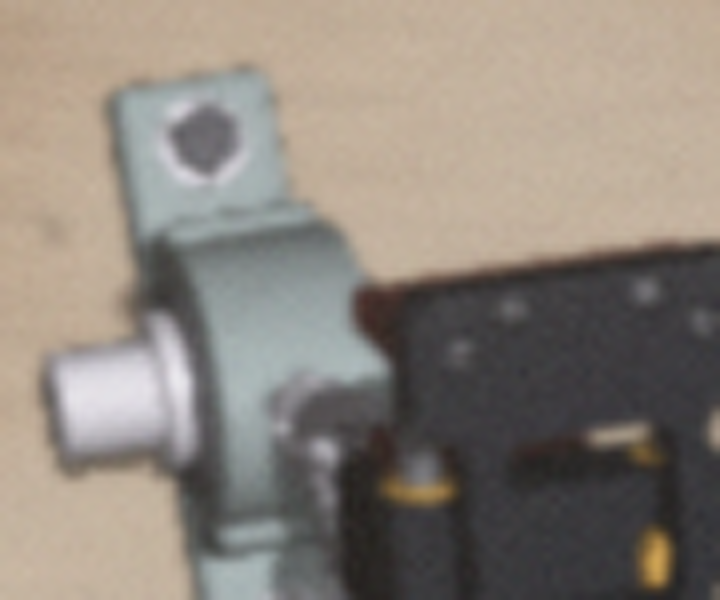

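```bash
python3 - <<'E'
from h import *
o=env.get_obs();e=o["eef_pos"];M=Ro.from_quat(o["eef_rot"]).as_matrix();z=M[:,2]
im=cv2.imread("pics/side4.png");im0=cv2.imread("pics/side0.png");im3=cv2.imread("pics/s3.png")
x,y,k=325,175,14
th=np.linspace(0,2*np.pi,40)
def ring(c,r): return np.array([c+r*(np.cos(t)*M[:,0]+np.sin(t)*M[:,1]) for t in th])
out=[]
for src,ov in((im,0),(im,1),(im0,1)):
    a=cv2.resize(src[y:y+42,x:x+40],None,fx=k,fy=k,interpolation=cv2.INTER_NEAREST)
    if ov:
        g=e+z*env.pinch_z
        L=[(ring(g+z*.05,.014),(0,255,255)),(ring(g+z*.09,.014),(0,255,255)),(ring(g+z*.09,.0125),(0,200,0)),(ring(TIP-N*.004,.008),(0,0,255)),(ring(TIP-N*.022,.0055),(0,0,255)),(ring(TIP,.002),(255,0,255))]
        for P,c in L: cv2.polylines(a,[((proj(P,"side")-[x,y]+.5)*k).astype(np.int32)],True,c,1)
    out.append(a)
    print(a.shape)
cv2.imwrite("pics/ov4.png",cv2.resize(np.hstack(out[:2]),(800,420))); cv2.imwrite("pics/ov0.png",out[2])
E
```

```text
(588, 560, 3)
(588, 560, 3)
(588, 560, 3)
```

View pics/ov4.png

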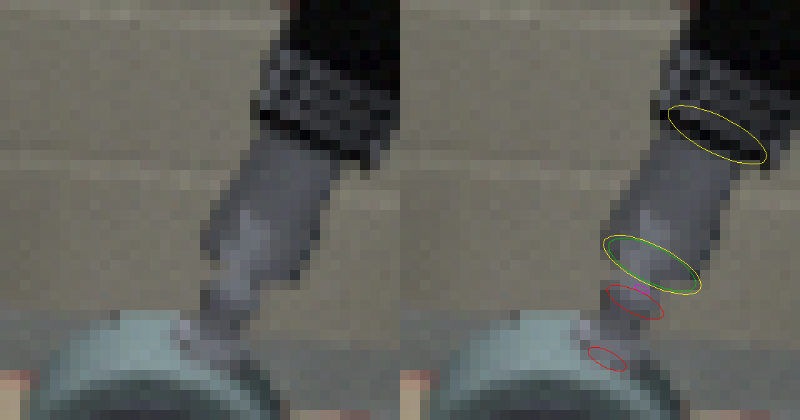

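View pics/ov0.png

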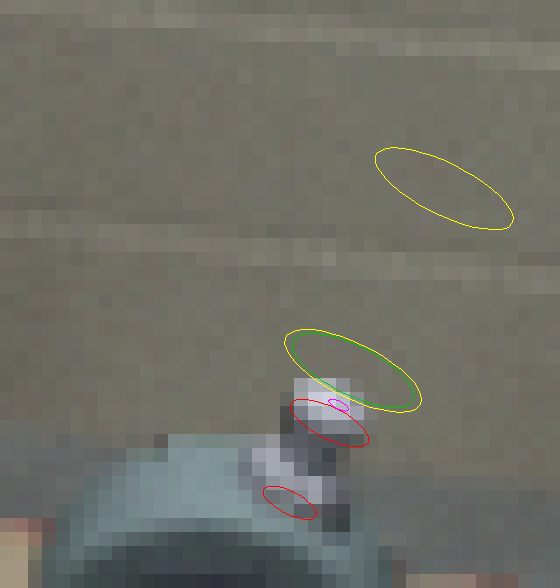

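```bash
sed -i 's/^TIP=.*/TIP=np.array([.5328,-.1350,.0998])/' h.py; python3 - <<'E'
from h import *
Q=qfin(3*np.pi/2)
f0=env.get_obs()["force"]
env.servo_line(tcp(.094),Q,feed=.05,guard=4)
f0=env.get_obs()["force"]; print(f0)
M=Ro.from_quat(Q).as_matrix()
for d in (.091,.088,.085,.082,.079):
    g=env.servo_line(tcp(d),Q,feed=.03,guard=5)
    o=env.get_obs(); p=o["eef_pos"]-TIP
    print(d,g,round(o["time_s"],2),"dist",round(p@N-env.pinch_z,4),"lat",(M.T@(p-N*(p@N))).round(4)[:2],"F tool",(M.T@(o["force"]-f0)).round(2),"T",(M.T@o["torque"]).round(3))
    if g: break
E
```

```text
[ 0.2387877   0.07062477 -4.11467813]
0.091 False 11.55 dist 0.0908 lat [ 0.0001 -0.0001] F tool [ 1.08 -0.07  0.47] T [ 0.364  0.021 -0.021]
0.088 False 11.8 dist 0.0878 lat [ 0.0001 -0.0002] F tool [ 0.72 -0.42  0.03] T [ 0.417 -0.015 -0.034]
0.085 False 12.05 dist 0.0848 lat [ 0.0001 -0.0001] F tool [ 0.14 -0.32  0.51] T [ 0.391 -0.069 -0.01 ]
0.082 False 12.3 dist 0.0817 lat [ 0.0001 -0.0003] F tool [ 0.48 -1.89  0.14] T [ 0.65  -0.151 -0.009]
0.079 False 12.55 dist 0.079 lat [ 0.     -0.0003] F tool [-0.45 -3.46 -6.52] T [ 1.171 -0.314 -0.038]
```

```bash
python3 - <<'E'
from h import *
Q=qfin(3*np.pi/2);M=Ro.from_quat(Q).as_matrix();print(M[:,0],M[:,1])
f0=np.array([ 0.239,0.071,-4.115])
def rep(l):
    o=env.get_obs(); p=o["eef_pos"]-TIP
    print(l,round(o["time_s"],2),"dist",round(p@N-env.pinch_z,4),"lat",(M.T@(p-N*(p@N))).round(4)[:2],"F",(M.T@(o["force"]-f0)).round(2),"T",(M.T@o["torque"]).round(3))
rep(0)
for dy in (-.0007,-.0014):
    env.servo_line(tcp(.080)+dy*M[:,1],Q,feed=.02); env.sleep(.1); rep(dy)
im=get_image("side");cv2.imwrite("pics/s5.png",cv2.resize(im[130:220,310:410],None,fx=7,fy=6.6,interpolation=cv2.INTER_CUBIC))
E
```

```text
[-1.16733247e-01  9.93163304e-01 -2.77555756e-17] [0.92084498 0.10823318 0.37460659]
0 12.55 dist 0.079 lat [ 0.     -0.0003] F [-0.45 -3.46 -6.52] T [ 1.171 -0.314 -0.038]
-0.0007 12.9 dist 0.08 lat [-0.     -0.0006] F [-0.39 -1.2  -0.3 ] T [ 0.639 -0.093 -0.004]
-0.0014 13.25 dist 0.08 lat [-0.0001 -0.0012] F [0.51 0.21 0.04] T [ 0.363 -0.054 -0.008]
```

View pics/s5.png

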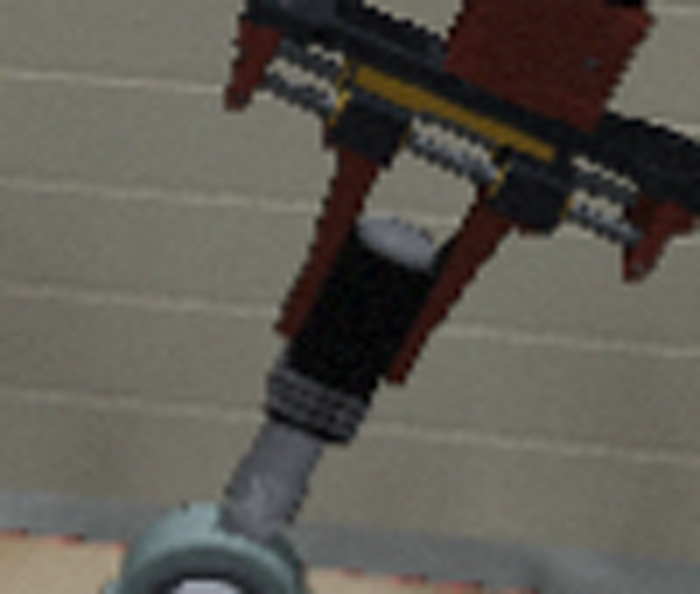

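```bash
python3 - <<'E'
from h import *
Q=qfin(3*np.pi/2);M=Ro.from_quat(Q).as_matrix()
f0=np.array([ 0.239,0.071,-4.115]); off=-.002*M[:,1]
def rep(l):
    o=env.get_obs(); p=o["eef_pos"]-TIP; F=(M.T@(o["force"]-f0)).round(2)
    print(l,round(o["time_s"],2),"dist",round(p@N-env.pinch_z,4),"lat",(M.T@(p-N*(p@N))).round(4)[:2],"F",F,"T",(M.T@o["torque"]).round(3),"op",round(o["opening"]*88,2)); return F
for d in (.080,.0785,.077,.0755,.074,.0725,.071,.0695,.0685):
    g=env.servo_line(tcp(d)+off,Q,feed=.03,guard=25); env.sleep(.1)
    F=rep(d)
    if g: print("GUARD");break
E
```

```text
0.08 13.65 dist 0.08 lat [-0.    -0.002] F [-0.21  0.   -0.41] T [ 0.358 -0.05  -0.027] op 33.82
0.0785 14.0 dist 0.0787 lat [-0.     -0.0019] F [-0.31 -0.2  -6.84] T [0.49  0.023 0.029] op 34.07
0.077 14.35 dist 0.0771 lat [-0.0001 -0.0018] F [ -0.02  -0.91 -10.06] T [0.479 0.073 0.016] op 33.59
0.0755 14.7 dist 0.0756 lat [-0.0001 -0.0019] F [  0.55  -0.28 -10.45] T [ 0.548  0.058 -0.01 ] op 33.74
0.074 15.05 dist 0.0741 lat [-0.0001 -0.0019] F [-0.35 -0.88 -8.51] T [ 0.446  0.091 -0.065] op 33.77
0.0725 15.4 dist 0.0725 lat [-0.0001 -0.0019] F [ 0.29  0.42 -8.63] T [ 0.288  0.016 -0.02 ] op 33.98
0.071 15.75 dist 0.071 lat [-0.0001 -0.0019] F [ 0.25  0.82 -6.78] T [ 0.207 -0.059 -0.048] op 33.63
0.0695 16.1 dist 0.0696 lat [-0.0001 -0.0019] F [  0.21  -0.07 -10.24] T [ 0.322  0.062 -0.012] op 34.05
0.0685 16.45 dist 0.0686 lat [-0.0001 -0.0019] F [  0.47  -0.54 -11.48] T [ 0.311 -0.005 -0.037] op 34.32
```

```bash
python3 - <<'E'
from h import *
env.sleep(.3)
im=get_image("side");a=im[130:220,310:410].copy()
k=7;a=cv2.resize(a,None,fx=k,fy=k*.943,interpolation=cv2.INTER_CUBIC);cv2.imwrite("pics/s6.png",a)
o=env.get_obs();e=o["eef_pos"];z=Ro.from_quat(o["eef_rot"]).as_matrix()[:,2];g=e+z*env.pinch_z
print(((proj([g-z*.036,g+z*.05,g+z*.079],"side")-[310,130])*[7,6.6]).round(), "angle",np.degrees(np.arccos(-z@N)),o["force"],o["opening"],o["time_s"])
E
```

```text
[[393. 259.]
 [293. 447.]
 [260. 508.]] angle 0.021538943533306855 [-2.9773698  -0.46788656  5.55554271] 0.3841089130550085 16.8
```

View pics/s6.png

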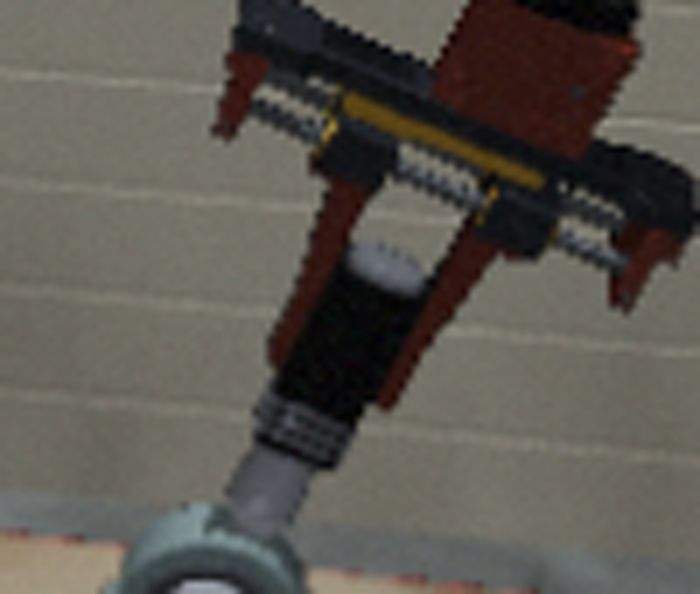

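```bash
python3 -c "
from cell import *
job.sign_off(); o=env.get_obs(); print(o['time_s'],o['force'])"
```

```text
the job is handed in; nothing more can be done
the job is handed in; nothing more can be done
```

The coupler is on the tilted nipple with its nose snapped in, and I handed the job in with the arm still gripping and pushing. The sign-off gives no verdict, and I could not read the state afterwards.

- **Choice of coupler:** three things looked alike in the top picture, at pixels (150, 247) large, (292, 236) small and (228, 213) middle-sized. I took the middle-sized one, which stood in the stand. It gripped at a 34.06 mm opening, as its size requires.
- **Fit:** the socket went over the head in line with the nipple. A 3.5 N side force showed I was off centre, so I shifted about 2 mm and it dropped to near zero.
- **Snap:** the push force rose to about 10.5 N, dipped to about 6.8 N at roughly 8.5 mm, then rose to 11.5 N at an estimated 11 mm of nose travel.
- **Last checks:** the tool axis was within 0.03° of the nipple axis I had estimated. The grip was steady at 34 mm, and the last picture showed the nose shortened and the cap where expected, so there is no sign of slip. The clock read 16.8 s of the allowed 42 s.
- **What disagreed:** the two cameras differed by about 3 mm on the nipple's position, which the contact forces then settled. The nose travel is worked out from the force curve and arm position, as it could not be read directly. I did not re-measure the bystanders after the job.

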